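# Slide a vice block along the rail into the corner pocket of a setting plate

### The job

Using only the outside of the fingertips, push the small aluminium vice block straight across the dark setting plate until its long side lies flat against the long rail, then slide it along the rail, keeping it against the rail all the way, into the corner pocket until it is fully home against the end stop and the rail. Never grip it, straddle it with the fingers, lift it or tip it, and leave the other loose things, those on the plate included, where they are.

Things in the scene. Friction and masses are not known exactly. Their poses are not given: they have to be found in the camera images.
- plate: Setting plate, screwed to the desk, its turn varies: dark steel, 170 (its x) x 280 (its y) x 8 mm; origin at the centre of its underside, z up. Its x axis points across it toward the long rail, its y axis along the rail toward the end stop. Rail, end stop and a short guide are aluminium strips 16 mm wide that stand 16 mm above the plate's top.
- rail_mid (a point): Middle of the rail's inner face (which looks to plate -x), at the plate's top surface: plate x = +60, y = 0, z = +8 mm. The rail runs along plate y from -131 to +131 mm.
- corner (a point): Inside corner of the pocket at the plate's top surface, where the rail's inner face meets the face of the end stop (plate x = +60, y = +115, z = +8 mm); axes as the plate's. The end stop runs from the rail to plate x = 0.
- guide_tip (a point): Free, half-round end (radius 8 mm) of the short guide, at the plate's top surface (plate x = +18, y = +87, z = +8 mm). The guide is parallel to the rail, plate x +10 to +26 mm, and joins the end stop. Between rail and guide is the corner pocket: 34 mm wide, 28 mm deep, closed by the end stop, open toward plate -y.
- block: Small aluminium vice block, stepped top, 30 (x) x 46 (y) mm footprint, 24 mm high, 70 to 130 g, loose on the plate. Origin at its underside, 1 mm off the middle along x; z up. Its sides are flat, upright and solid from 0 to 10 mm up. It starts at the end of the plate away from the pocket, clear of the rail, its long side (y) within 0.5 rad of the rail's direction.
- block_mid (a point): Centre of the block's footprint, 12.5 mm above its underside; axes as the block's. When the block is home this point is 15 mm from the rail's inner face and 23 mm from the end stop's face, and 18 mm of the block's length sticks out of the pocket.
- eyepiece: Bystander: black eyepiece, upright cylinder 32 mm across and 27 mm high, standing on the front half of the plate near the pocket end; origin under its centre.
- plug: Bystander: brass lock plug 12 x 34 x 12 mm lying on the front half of the plate near the middle; origin under its centre, y along it.
- cylinder: Bystander: brass profile lock cylinder 37 x 64 x 17 mm on the desk to the left; origin under its centre.
- padlock: Bystander: brass padlock 67 x 40 x 15 mm lying on the desk to the left; origin under its centre.
- mug: Bystander: white mug, 95 mm high, on the desk far to the left; origin under its centre.
- stick: Bystander: black memory stick 18 x 54 x 8 mm on the desk to the left; origin under its centre.
- pen: Bystander: red pen 145 mm long, 9 mm thick, on the desk in front of the plate, to the left; origin under its centre, y along it.
Mind the look-alikes: they are no part of the job. What is meant by the block is not blue or turquoise, and is the smaller of those in its own colour.

How it is judged:
On the way, in this order (a step that is already met when the one before it is completed fails the run):
1. the block lies flat against the rail, still short of the pocket (x of block_mid in the frame of corner above -0.019 m and y of block_mid in the frame of corner below -0.055 m and angle between the x axis of block and the x axis of plate, either way round below 0.1 rad), for 0.2 s.
2. the block is home in the corner pocket, against rail and end stop (x of block_mid in the frame of corner between -0.0175 and -0.0125 m and y of block_mid in the frame of corner between -0.0255 and -0.02 m and z of block_mid in the frame of corner below 0.015 m and angle between the x axis of block and the x axis of plate, either way round below 0.05 rad and linear speed of block below 0.01 m/s), for 0.2 s.
At the end, for the whole second after the job is handed in: The block lies at rest on the plate in the corner pocket, its long side within 2.5 mm of the rail and 0.05 rad of parallel, its end within 2.5 mm of the end stop (all of step 2); the robot touches nothing.
It fails at once if the block is lifted more than 8 mm off the plate (z of block_mid in the frame of corner above 0.0205 m).
It fails at once if the block is tipped by more than 0.3 rad (angle between block's own z axis and vertical above 0.3 rad).
It fails at once if the fingers straddle the block (the grasp point comes down inside it) (x of the grasp point in the frame of block_mid between -0.011 and 0.011 m and y of the grasp point in the frame of block_mid between -0.021 and 0.021 m and z of the grasp point in the frame of block_mid below 0.023 m).
It fails at once if the block is more than 10 mm off the rail in the last 90 mm before the end stop (measured to its middle) (y of block_mid in the frame of corner above -0.09 m and x of block_mid in the frame of corner below -0.025 m).
It fails at once if another loose thing is moved by more than 15 mm (distance of any of eyepiece, plug, cylinder, padlock, mug, stick, pen from where it was at the start of the episode above 0.015 m).
It also fails if it takes over 48 s, if anything falls off the work surface, if the arm or the gripper's body presses on something with over 40 N, if the wrist force passes 120 N, or if a joint passes its speed limit or range.

### The arm

A 7-joint arm with a two-finger parallel gripper is mounted at the origin on a cart in front of the work surface, level with it; the furniture and walls round the work are solid. World frame = base frame: x ahead of the robot, y to its left, z up, the work surface at z = 0. Lengths are in m, angles in rad, forces in N, time in s.
With the tool pointing down it reaches from about 0.425 to 0.975 m from the base axis. Payload 16.7 kg.
Tool frame: the origin (TCP) lies midway between the tips of the shut fingers; the grasp point (between the pads) lies tcp_to_grasp behind it (tcp_to_grasp is the distance from the TCP to the grasp point, in m); z points along the fingers, y is the line along which they close (so a half turn about z gives the same grasp; the last joint's range is limited). The gripper opens to 85 mm and grips with 20 to 120 N. Pads are 22 mm wide; open, the fingers measure 114 mm over their backs; the gripper's body (76 mm by 85 mm) begins 54 mm behind the grasp point. The pads swing forward as they close: fully open they stand 13 mm farther back than shut.
Start: joints at [-1.387, 0.426, 0.074, 1.606, -0.034, 1.111, -0.067], TCP at [0.221, 0.638, 0.231] pointing down, gripper open.
Joint ranges: [-2.85, 2.85], [-0.5, 2.14], [-1.23, 1.37], [0.21, 2.46], [-1.02, 4.16], [0.16, 2.05], [-2.73, 2.73]. Speed limits (rad/s): [1.89, 1.89, 2.39, 2.39, 3.01, 3.01, 3.01].

### API

Orientations are given as a unit quaternion [w, x, y, z].
In Python, from station import move_ptp, servo_line, move_j, set_gripper, hold, ik, get_state, snapshot, calibration, Unreachable, sign_off, tcp_to_grasp gives the robot as it stands. The module is installed in compiled form; this text tells all that it offers. Calls block until the motion is done:
- move_ptp(position, orientation): joint-space move of the TCP to a pose.
- servo_line(position, v=0.15, rot=None, contact_N=None): straight line of the TCP; rot=None keeps the orientation; v is the mean speed in m/s. With contact_N (N) it stops when the force on the tool has changed by that much, and returns True; else False.
- move_j(angles): joint-space move.
- set_gripper(opening, grasp_force=None): finger opening in m; grasp_force is the grip in N (None keeps the last); returns when the fingers have stopped.
- hold(seconds).
- ik(position, orientation): joint angles nearest the present ones, or None.
- get_state(): the state.
- snapshot(name): name is "side" or "top" or "wrist"; returns the picture (420x560x3 uint8, red, green, blue); there is no depth.
- calibration(name): a dict with "fx", "fy", "cx", "cy" (pixels), "R" (3x3) and "t" (3): a world point X has camera coordinates R X + t; the wrist camera has in their place "tool_from_camera" (4x4, takes a point from camera to tool coordinates, whose origin is the TCP and whose axes are the flange's). Camera axes: x right, y down, z forward; pixel columns grow to the right and rows downward; lengths in m; the calibration is good to about 2 mm. A picture is of the moment at which its call begins: read the wrist's pose just before it. calibration takes no time and is no camera call.
A pose or a line that the arm cannot do raises Unreachable and nothing moves.
- sign_off(): hands the job in; it is judged then, once.
The state is a dict: "clock": time; "joints": joint angles; "dq": joint speeds; "joint_torque": joint torques, N m; "tool_pos": TCP position; "ee_rot": TCP orientation; "ft_force": force on the tool from outside, world axes, zero at the start; "torque": the same for the moment, N m; "width": finger opening in m; "finger_force": force on a finger pad.
Only numpy, scipy, OpenCV 4.12 (cv2) and the standard library are available. Lean on these libraries where they do the work, as an engineer would, in place of code of your own. Each camera call takes 0.05 s, during which the arm holds its last target. There are 200 camera calls.

## Working session

There is one attempt and no reset: what is moved stays moved. The work goes in short steps, each a Python script; the robot and the scene stay as the last script left them, time stands still between calls to the robot, and variables do not carry over. Pictures are saved under pics/ and viewed, at most 10 in all, crops included, and the job is handed in when it is done.

```bash
mkdir -p pics
python3 - <<'E'
from station import *
import cv2,numpy as np
s=get_state();print(s['clock'],s['tool_pos'],s['ee_rot'],s['width'],s['ft_force']);print(tcp_to_grasp if not callable(tcp_to_grasp) else tcp_to_grasp())
for n in("top","side"):
    cv2.imwrite(f"pics/{n}0.png",snapshot(n)[:,:,::-1]);c=calibration(n);print(n,{k:np.round(v,4).tolist() for k,v in c.items()})
E
```

```text
0.0 [0.22103805 0.63733769 0.23059648] [-5.90141958e-05  1.66132643e-01  9.86103189e-01 -6.64154699e-04] 0.08536745365933975 [-0.41226188 -0.41200286 -0.10764724]
0.0187
top {'fx': 499.2582, 'fy': 499.2582, 'cx': 284.4144, 'cy': 207.6527, 'R': [[-0.0187, -0.9998, -0.0118], [-0.9988, 0.0192, -0.045], [0.0453, 0.0109, -0.9989]], 't': [0.1442, 0.4781, 1.3327]}
side {'fx': 415.9232, 'fy': 415.9232, 'cx': 274.928, 'cy': 204.349, 'R': [[-0.9954, -0.0945, -0.0172], [-0.0456, 0.6224, -0.7813], [0.0846, -0.7769, -0.6239]], 't': [0.5074, -0.0153, 1.4049]}
```

View pics/top0.png

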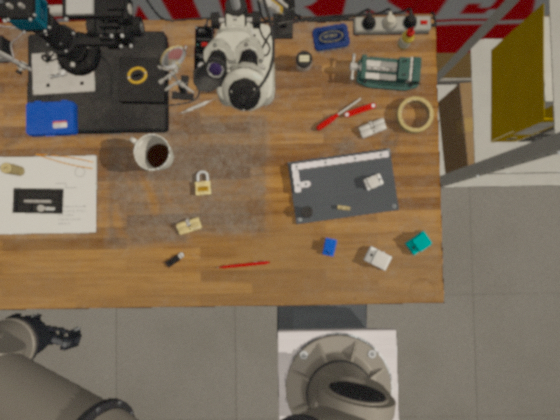

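```bash
cat > h.py <<'E'
from station import *
import numpy as np,cv2
from scipy.spatial.transform import Rotation as Ro
def ray(c,uv,z,Rcw=None,o=None):
    d=np.array([(uv[0]-c['cx'])/c['fx'],(uv[1]-c['cy'])/c['fy'],1.])
    if Rcw is None:
        R=np.array(c['R']);Rcw=R.T;o=-R.T@np.array(c['t'])
    d=Rcw@d
    return o+d*(z-o[2])/d[2]
E
python3 - <<'E'
from h import *
c=calibration("top")
for n,uv,z in[("railRt",(388,151),.024),("stopTL",(290,162),.024),("plBL",(300,222),.008),("plBR",(397,208),.008),("block",(374,182),.032),("eyep",(305,212),.03),("plug",(343,208),.02)]:print(n,ray(c,uv,z).round(3))
w=calibration("wrist");print({k:np.round(v,4).tolist() for k,v in w.items()})
im=cv2.imread("pics/top0.png")[110:275,280:440]
cv2.imwrite("pics/c.png",cv2.resize(im,None,fx=3.6,fy=3.6,interpolation=cv2.INTER_CUBIC))
E
```

```text
railRt [ 0.626 -0.145  0.024]
stopTL [0.602 0.118 0.024]
plBL [0.441 0.094 0.008]
plBR [ 0.474 -0.168  0.008]
block [ 0.543 -0.104  0.032]
eyep [0.467 0.081 0.03 ]
plug [ 0.476 -0.021  0.02 ]
{'fx': 297.9505, 'fy': 297.9505, 'cx': 284.3939, 'cy': 211.3774, 'tool_from_camera': [[-0.0002, -0.9474, -0.32, 0.083], [1.0, -0.0004, 0.0004, 0.0], [-0.0005, -0.32, 0.9474, -0.1432], [0.0, 0.0, 0.0, 1.0]]}
```

View pics/c.png

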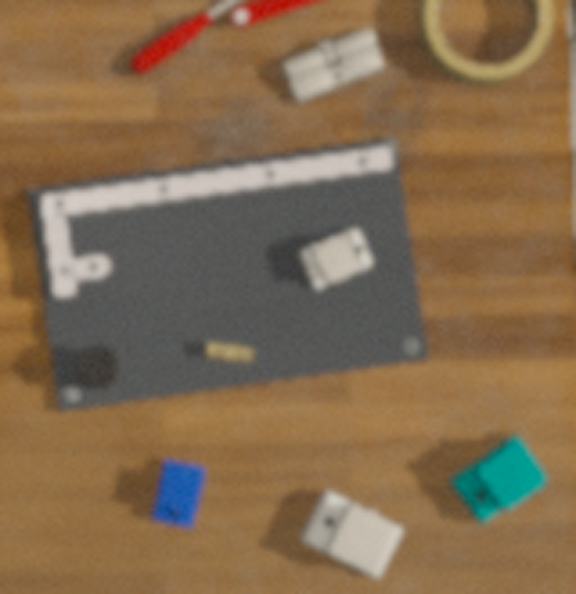

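Candidates for the block: aluminium pieces at (374,182) on the plate and at (378,258) on the desk, the latter larger. The rest are a silver cylinder (372,128), a blue piece (329,246) and a teal one (419,243). The block is the smaller aluminium one on the plate, (374,182). It sits at the end away from the pocket, about 10° off the rail. I'll confirm it close up with the wrist camera.

```bash
cat >> h.py <<'E'
def q(yaw):
    x,y,z,w=(Ro.from_euler('z',yaw)*Ro.from_quat([0,1,0,0])).as_quat();return [w,x,y,z]
def wsnap(name):
    import json
    s=get_state();im=snapshot("wrist");cv2.imwrite(f"pics/{name}.png",im[:,:,::-1])
    w,x,y,z=s['ee_rot'];json.dump([list(s['tool_pos']),[x,y,z,w]],open(f"pics/{name}.json","w"))
def wray(name,uv,z):
    import json
    p,qq=json.load(open(f"pics/{name}.json"));c=calibration("wrist");T=np.array(c['tool_from_camera'])
    R=Ro.from_quat(qq).as_matrix();return ray(c,uv,z,R@T[:3,:3],np.array(p)+R@T[:3,3])
E
python3 - <<'E'
from h import *
set_gripper(0.0)
for n,p in(("wc",[.56,.06,.15]),("wb",[.51,-.09,.15])):
    move_ptp(p,q(.126));wsnap(n)
s=get_state();print(s['clock'],s['tool_pos'],s['width'],s['joints'])
E
python3 -c "
import cv2,numpy as np
a=[cv2.imread(f'pics/{n}.png')[:400] for n in('wc','wb')]
for n,i in zip(('wc','wb'),a): print(i.shape); cv2.imwrite(f'pics/{n}_v.png',cv2.resize(i,None,fx=1.42,fy=1.42,interpolation=cv2.INTER_CUBIC))"
```

```text
4.0417 [ 0.51039725 -0.08936775  0.15009018] -0.0001413072508832157 [-0.36041681  0.28825505  0.48544217  2.05672488 -0.18008206  0.83615361
  1.92683821]
(400, 560, 3)
(400, 560, 3)
```

View pics/wc_v.png

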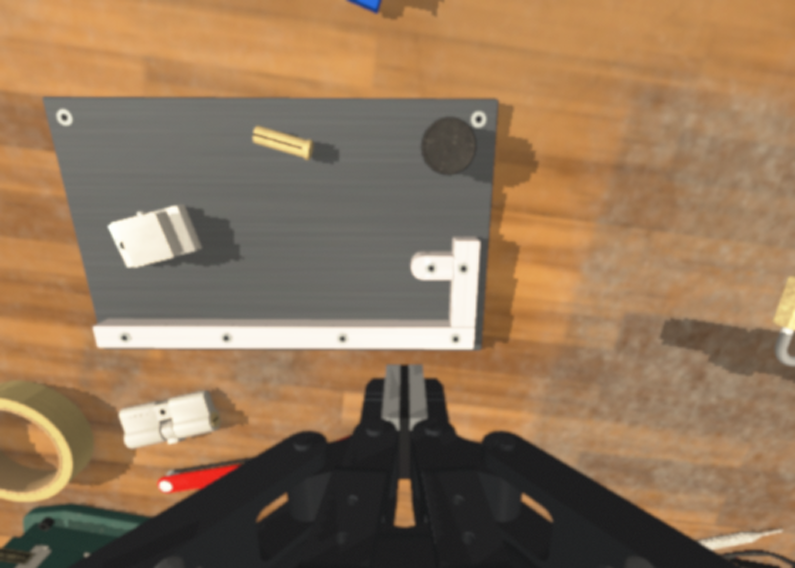

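View pics/wb_v.png

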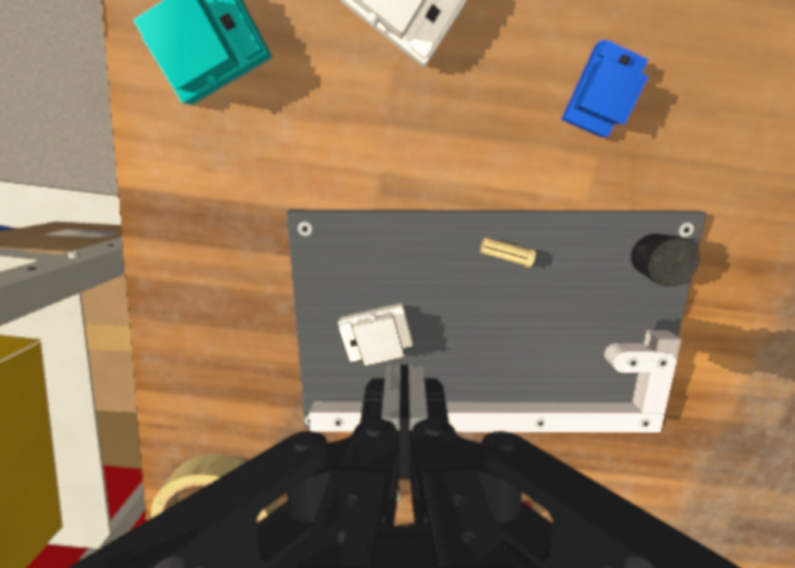

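The close views confirm the block: on the plate at (155,238) in wc_v, stepped top. The larger look-alike is at (405,20) in wb_v. I'll enlarge the corner and the block for pixel reading.

```bash
python3 -c "
import cv2,numpy as np
a=cv2.imread('pics/wc.png');b=cv2.imread('pics/wb.png')
f=lambda i,x,y:cv2.resize(i[y:y+95,x:x+130],None,fx=6,fy=6,interpolation=cv2.INTER_CUBIC)
A=f(a,65,130)[:290];A=cv2.resize(a[135:195,65:195],None,fx=6,fy=6,interpolation=cv2.INTER_CUBIC)[:360,:400]
B=cv2.resize(b[205:265,225:291],None,fx=6,fy=6,interpolation=cv2.INTER_CUBIC)
C=cv2.resize(a[160:250,270:350],None,fx=3,fy=3,interpolation=cv2.INTER_CUBIC)
D=cv2.resize(b[225:309,410:490],None,fx=2.8,fy=2.8,interpolation=cv2.INTER_CUBIC)
o=np.zeros((600,800,3),np.uint8);o[:360,:396]=A[:,:396];o[:360,400:796]=B;D=cv2.resize(b[225:305,410:490],None,fx=3,fy=3);o[360:600,400:640]=D;o[360:600,:240]=C[:240];cv2.imwrite('pics/z.png',o)"
```

```text
(no output)
```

View pics/z.png

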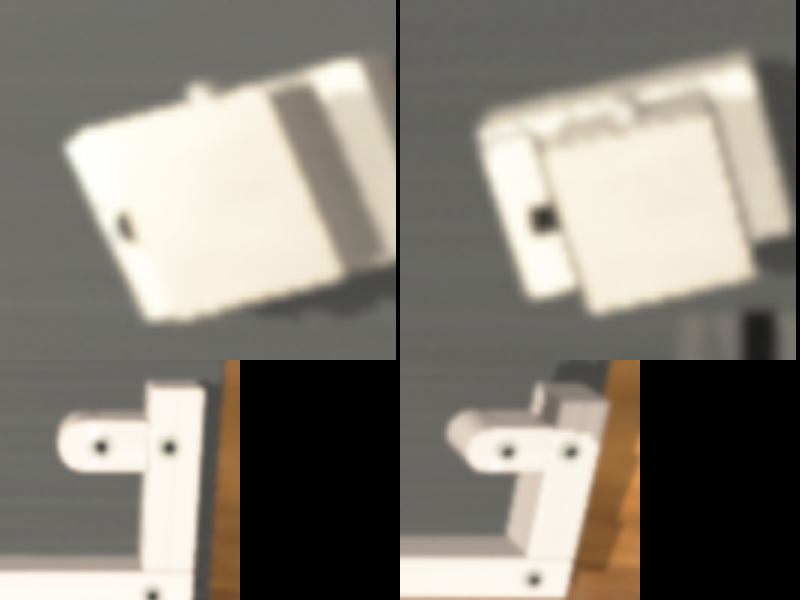

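Run:
```python
from h import *
def P(n,L,z):return np.array([wray(n,u,z)for u in L])
ca=P("wc",[(317.3,230)],.024)[0];cb=P("wb",[(452.7,291)],.024)[0];print("corner",ca,cb)
ra=P("wc",[(68.3,229)],.024)[0];rb=P("wb",[(218.3,290.8)],.024)[0];print("rail end",ra,rb)
for c,r in((ca,ra),(cb,rb)):
    d=(c-r);print("len(246)",np.linalg.norm(d),"yaw",np.arctan2(-d[0],d[1]))
pc=P("wc",[(31.7,69),(350.7,70.4)],.008);pb=P("wb",[(203.2,147.9),(496.8,149.6)],.008)
for p in(pc,pb):
    d=p[1]-p[0];print("plate front",p.round(4).tolist(),np.linalg.norm(d),np.arctan2(-d[0],d[1]))
b=P("wb",[(238.3,226.7),(283.3,214.2),(289.5,244.7),(246.7,255)],.018);print(b.round(4))
print([np.linalg.norm(b[i]-b[(i+1)%4]).round(4) for i in range(4)])
th=.126;c=(ca+cb)/2;M=np.array([[np.cos(th),np.sin(th)],[-np.sin(th),np.cos(th)]])
print("block in corner frame",(M@(b-c)[:,:2].T).T.round(4),(M@(b.mean(0)-c)[:2]).round(4))
e=P("wc",[(315,103)],.035)[0];g=P("wc",[(198,100)],.02)[0]
print("eyep,plug",(M@(e-c)[:2]).round(3),(M@(g-c)[:2]).round(3))
```

```text
corner [0.582964   0.09659659 0.024     ] [0.58363344 0.09769925 0.024     ]
rail end [ 0.61252669 -0.14392237  0.024     ] [ 0.61404687 -0.14640873  0.024     ]
len(246) 0.2423289611714788 yaw 0.12229870883987444
len(246) 0.24599528205185003 yaw 0.12395133106338474
plate front [[0.4715, -0.1715, 0.008], [0.4374, 0.104, 0.008]] 0.27754692932043884 0.12291469500748765
plate front [[0.4704, -0.1718, 0.008], [0.4373, 0.1036, 0.008]] 0.27732142561381395 0.11951022163561588
[[ 0.5418 -0.1318  0.018 ]
 [ 0.5232 -0.0891  0.018 ]
 [ 0.5549 -0.0788  0.018 ]
 [ 0.5719 -0.1208  0.018 ]]
[np.float64(0.0466), np.float64(0.0333), np.float64(0.0454), np.float64(0.032)]
block in corner frame [[-0.0699 -0.2219]
 [-0.083  -0.1772]
 [-0.0503 -0.1709]
 [-0.0387 -0.2148]] [-0.0605 -0.1962]
eyep,plug [-0.116 -0.008] [-0.119 -0.107]
```

```bash
cat >> h.py <<'E'
TH=.122;C0=np.array([.5835,.0975]);RT=np.array([[np.cos(TH),-np.sin(TH)],[np.sin(TH),np.cos(TH)]])
def W(x,y,z):return [*(C0+RT@[x,y]),z]
def loc(p):return (RT.T@(np.array(p)[:2]-C0)).round(4)
E
python3 - <<'E'
from h import *
Y=-.196
move_ptp(W(-.110,Y,.08),q(TH));servo_line(W(-.110,Y,.013),v=.08)
f0=np.array(get_state()['ft_force'])
print(servo_line(W(-.052,Y,.013),v=.03,contact_N=15))
print(loc(get_state()['tool_pos']),get_state()['tool_pos'][2])
print(servo_line(W(-.030,Y,.013),v=.015,contact_N=8))
s=get_state();print(loc(s['tool_pos']),np.array(s['ft_force'])-f0)
p=loc(s['tool_pos'])
hold(.3);servo_line(W(p[0]-.03,Y,.013),v=.08);servo_line(W(p[0]-.045,Y-.02,.13),v=.15);wsnap("w2");print(get_state()['clock'])
i=cv2.imread("pics/w2.png");cv2.imwrite("pics/w2v.png",cv2.resize(i[130:330,150:420],None,fx=2.9,fy=2.9,interpolation=cv2.INTER_CUBIC))
E
```

```text
False
[-0.0521 -0.196 ] 0.013018937505011482
True
[-0.0411 -0.1962] [1.11465683 0.49782617 0.28736324]
10.2
```

View pics/w2v.png

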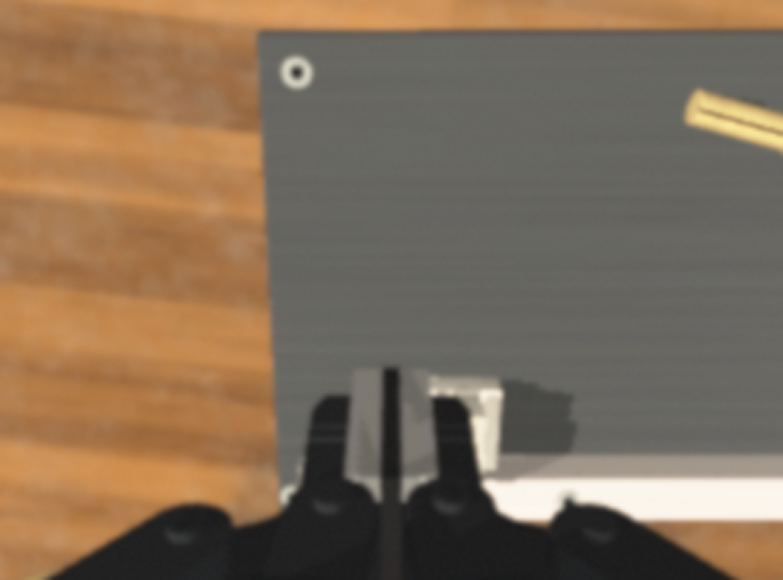

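The block is at the rail (leading end at about (500,390)), and the stopping point of -41 mm matches it lying flat. Next I push it along the rail from its end, with a look midway.

Run:
```python
from h import *
print("lead",loc(wray("w2",(150+500/2.9,130+392/2.9),.018)))
s=get_state();print(loc(s['tool_pos']))
servo_line(W(-.06,-.262,.08),v=.15);servo_line(W(-.020,-.262,.06),v=.1);print(servo_line(W(-.020,-.262,.0135),v=.06,contact_N=10))
servo_line(W(-.020,-.225,.0135),v=.04,contact_N=12)
print(servo_line(W(-.019,-.152,.0135),v=.03,contact_N=12))
s=get_state();print(loc(s['tool_pos']),s['ft_force'],s['clock'])
wsnap("w3");i=cv2.imread("pics/w3.png");cv2.imwrite("pics/w3v.png",cv2.resize(i[160:360,200:470],None,fx=2.9,fy=2.9,interpolation=cv2.INTER_CUBIC))
```

```text
lead [-0.0292 -0.1787]
[-0.0865 -0.2156]
False
False
[-0.019 -0.152] [ 0.04912208 -1.76501716  0.7796667 ] 16.0167
```

View pics/w3v.png

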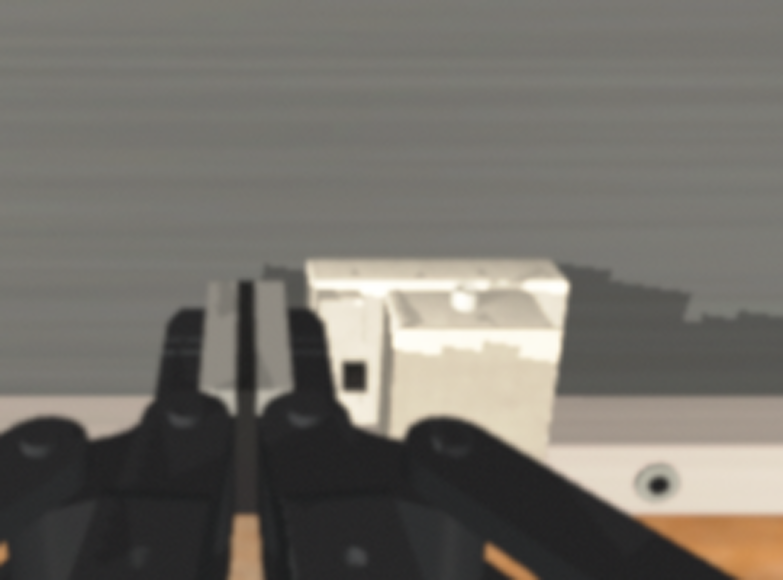

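Run:
```python
from h import *
for u in((308,280),(567,282)):print(loc(wray("w3",(200+u[0]/2.9,160+u[1]/2.9),.018)))
print(servo_line(W(-.018,-.085,.0135),v=.03,contact_N=12),loc(get_state()['tool_pos']))
print(servo_line(W(-.018,-.045,.0135),v=.012,contact_N=8))
s=get_state();print(loc(s['tool_pos']),s['ft_force'],s['clock'])
wsnap("w4");i=cv2.imread("pics/w4.png");cv2.imwrite("pics/w4v.png",cv2.resize(i[160:360,200:470],None,fx=2.9,fy=2.9,interpolation=cv2.INTER_CUBIC))
```

```text
[-0.0303 -0.1404]
[-0.0299 -0.094 ]
False [-0.0179 -0.085 ]
True
[-0.0181 -0.0585] [ 0.67913089 -1.63789974  2.71110009] 20.5667
```

View pics/w4v.png

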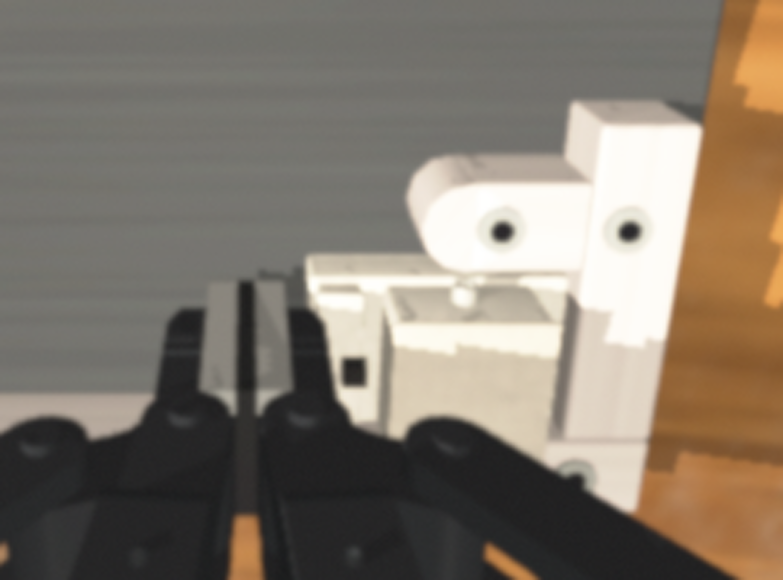

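The block is in the pocket: its leading end (560) is at the end stop and its side is parallel to the rail. I'll press once more to seat it, back off and measure.

Run:
```python
from h import *
print(servo_line(W(-.018,-.050,.0135),v=.006,contact_N=20))
s=get_state();print(loc(s['tool_pos']),s['ft_force'])
hold(.3);servo_line(W(-.018,-.085,.0135),v=.04);servo_line(W(-.05,-.10,.13),v=.15)
move_ptp(W(-.01,-.10,.16),q(TH));hold(.2)
wsnap("w5");s=get_state();print(s['clock'],s['ft_force'])
i=cv2.imread("pics/w5.png");k=i[120:280,230:440];cv2.imwrite("pics/w5v.png",cv2.resize(k,None,fx=3.7,fy=3.7,interpolation=cv2.INTER_CUBIC))
```

```text
True
[-0.0182 -0.0584] [ 1.10829177 -3.75189826  2.98826998]
24.0833 [ 0.71427857  0.01165565 -0.42447886]
```

View pics/w5v.png

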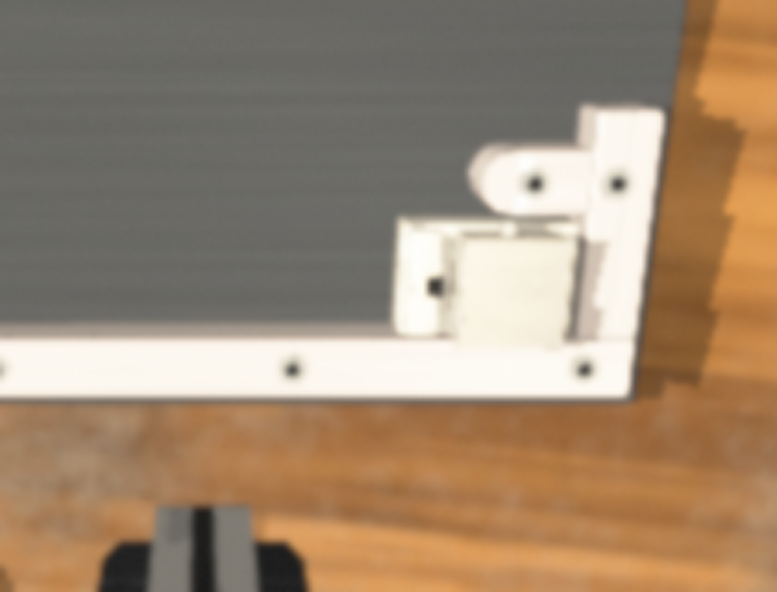

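Run:
```python
from h import *
for u,z in(((398,222),.018),((574,222),.018),((395,332),.018),((582,340),.024),((475,178),.024),((300,337),.024)):print(u,loc(wray("w5",(230+u[0]/3.7,120+u[1]/3.7),z)))
```

```text
(398, 222) [-0.0305 -0.0479]
(574, 222) [-0.0305 -0.0017]
(395, 332) [-0.0001 -0.047 ]
(582, 340) [0.0002 0.0018]
(475, 178) [-0.0432 -0.0301]
(300, 337) [-0.0007 -0.0733]
```

```bash
python3 -c "
from station import *
print(sign_off())"
```

```text
the job is handed in; nothing more can be done
None
```

I pushed the block flat against the rail and slid it along into the corner pocket, then handed the job in at about 24 s of the 48 s. It stopped firmly twice, the second time under a 20 N press. In the last picture its side measured within about 1 mm of the rail and its end within about 2 mm of the end stop, but sign-off gave no verdict, so I can't confirm a pass.

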